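# Nest the toppled pen pot into the shorter stack

### The arm

A 7-joint arm with a two-finger parallel gripper is mounted at the origin on the work surface. World frame = base frame: x ahead of the robot, y to its left, z up, the work surface at z = 0. Lengths are in mm, angles in rad, forces in N, time in s.
With the tool pointing down it reaches from about 400 to 875 mm from the base axis. Payload 19.3 kg.
Tool frame: the origin (TCP) lies at the very end of the fingers, on their centre line; the grasp point (between the pads) lies 19 mm behind it (grip_point_offset is the z of the grasp point in the tool frame, in mm); z points along the fingers, x is the direction in which the jaws open and shut, and the axes are right-handed (so a half turn about z gives the same grasp; the last joint's range is limited). The gripper opens to 85 mm and grips with 20 to 120 N. Pads are 22 mm wide; open, the fingers measure 114 mm over their backs; the gripper's body (76 mm by 85 mm) begins 54 mm behind the grasp point. The pads swing forward as they close: fully open they stand 13 mm farther back than shut.
Start: joints at [1.137, 0.521, -0.036, 1.599, 0.021, 1.021, -0.113], TCP at [222.364, -584.096, 231.291] pointing down, gripper open.
Joint ranges: [-2.91, 2.91], [-0.3, 2.13], [-1.5, 1.42], [0.17, 2.43], [-1.26, 4.41], [0.16, 1.93], [-2.52, 2.52]. Speed limits (rad/s): [1.89, 1.89, 2.39, 2.39, 3.01, 3.01, 3.01].

### API

Orientations are given as a 3x3 rotation matrix whose columns are the frame's x, y, z axes.
In Python, from workcell import movep, movel, goto_joints, open_gripper, clamp, wait, inverse_kinematics, read_state, camera, PlanningError, finish_job, grip_point_offset gives the robot as it stands. Calls block until the motion is done:
- movep(position, orientation): joint-space move of the TCP to a pose.
- movel(position, frame=None, max_speed=150, guard=None): straight line of the TCP; frame=None keeps the orientation; max_speed is the mean speed in mm/s. With guard (N) it stops when the force on the tool has changed by that much, and returns True; else False.
- goto_joints(angles): joint-space move.
- open_gripper() and clamp(): open the fingers fully, or close them until they stop; the grip force is fixed at half the most.
- wait(seconds).
- inverse_kinematics(position, orientation): joint angles nearest the present ones, or None.
- read_state(): the state.
- camera(name): name is "scene" or "top"; returns a dict with "image" (480x640x3 uint8, blue, green, red), "range_z" (480x640 float32, mm along the optical axis (not along the pixel's ray), 0 where there is no reading), "fx", "fy", "cx", "cy" (pixels), "cam_to_world" (4x4, takes a point from camera to world coordinates). Camera axes: x right, y up, looking along -z (the intrinsics and any distortion apply to the point x, -y, -z); pixel columns grow to the right and rows downward; lengths in mm; the calibration is good to about 2 mm. A picture is of the moment at which its call begins.
A pose or a line that the arm cannot do raises PlanningError and nothing moves.
- finish_job(): hands the job in, once; it reports no verdict.
The state is a dict: "time": time; "qpos": joint angles; "qvel": joint speeds; "joint_efforts": joint torques, N m; "eef_pos": TCP position; "tool_rot": TCP orientation; "ft_force": force on the tool from outside, world axes, zero at the start; "torque": the same for the moment, N m; "finger_gap": finger opening in mm.
Only numpy, scipy, OpenCV 4.12 (cv2) and the standard library are available. Lean on these libraries where they do the work, as an engineer would, in place of code of your own. Each camera call takes 0.05 s, during which the arm holds its last target.

### The job

A slim pen pot has been knocked over on the shop counter. Stand it upright and nest it all the way down in the shorter of the two stacks of slim pots on the wooden tray, so that both stacks are two pots high; the wide pot stays empty. Lower it in rather than dropping it, and leave the other pots and the things on the counter where they stand.

Things in the scene. Friction and masses are not known exactly. Their poses are not given: they have to be found in the camera images.
- pot_a: a slim round tapered pen pot of plain metal, 110 mm high, 48 mm across the foot and 70 mm across the open rim (straight taper, wall 3 mm), raised inner floor 55 mm above its underside, about 160 g. Origin: centre of its underside; z along its axis towards the open rim. Stands on the tray, alone or with pot_b nested in it.
- pot_b: a slim round tapered pen pot of plain metal, 110 mm high, 48 mm across the foot and 70 mm across the open rim (straight taper, wall 3 mm), raised inner floor 55 mm above its underside, about 160 g. Origin: centre of its underside; z along its axis towards the open rim. Stands nested in pot_a or in pot_c, whichever it was this time.
- pot_c: a slim round tapered pen pot of plain metal, 110 mm high, 48 mm across the foot and 70 mm across the open rim (straight taper, wall 3 mm), raised inner floor 55 mm above its underside, about 160 g. Origin: centre of its underside; z along its axis towards the open rim. Stands on the tray, alone or with pot_b nested in it.
- pot_d: the toppled pot, same make as pot_a (110 mm high, foot 48 mm, rim 70 mm across, inner floor 55 mm up, 110 to 220 g), lying on its tapered side on the bare counter, mouth to either side or away from the robot; it can roll. Origin: centre of its underside; z along its axis to the open rim. Fully nested it stands 55 mm above the pot below, foot on the inner floor, about 2 mm play all round.
- wide_pot: a wider pot of the same metal and the same height on the tray: 110 mm high, 80 mm across the foot, 94 mm across the rim, inner floor 6 mm above its underside. Origin: centre of its underside, z up. Not for nesting.
- tray: fixed flat wooden board 250 x 280 x 12 mm on the counter, no rim; three places for pots at (x, y) = (-70, -80), (-70, 80) and (70, 0) mm from its centre in its own frame. Origin: centre of its underside; its x is the 250 mm side.
- tape_dispenser: black desk tape dispenser, 160 x 60 x 94 mm, origin under its centre, long side along its x. Bystander.
- stapler: grey and black stapler, 150 x 36 x 55 mm, origin under its centre, long side along its x. Bystander.
- notebooks: pile of three pocket notebooks, 108 x 151 x 42 mm, origin under its centre, long side along its y. Bystander.
There are look-alikes about, which are no part of the job. What is shaped like the pot_d but turquoise is not meant. Leave any purple look-alike of the wide_pot alone.

How it is judged:
By the outcome, as a careful person would: the job done as asked, in the order asked, and still so for the second after the job is handed in, with the robot touching nothing.
It also fails if it takes over 69 s, if anything falls off the work surface, if the arm or the gripper's body presses on something with over 40 N, if the wrist force passes 120 N, or if a joint passes its speed limit or range.

## Working session

There is one attempt and no reset: what is moved stays moved. The work goes in short steps, each a Python script; the robot and the scene stay as the last script left them, time stands still between calls to the robot, and variables do not carry over. Pictures are saved under pics/ and viewed, and the job is handed in when it is done.

```bash
ls; mkdir -p pics; cat > h.py <<'E'
import numpy as np, cv2
from workcell import *
def cloud(c):
    z=c["range_z"].astype(float); v,u=np.mgrid[0:480,0:640]
    P=np.stack([(u-c["cx"])/c["fx"]*z,-(v-c["cy"])/c["fy"]*z,-z,np.ones_like(z)],-1)
    W=P@np.array(c["cam_to_world"]).T
    W=W[...,:3]; W[z<=0]=np.nan
    return W
E
python3 - <<'E'
from h import *
for n in("scene","top"):
    c=camera(n); cv2.imwrite(f"pics/{n}0.png",c["image"]); np.savez(f"/tmp/{n}0.npz",**{k:np.array(v) for k,v in c.items()})
    print(n,[k for k in c],c["fx"],c["cx"],c["cy"]);print(np.round(c["cam_to_world"],3)); print((c["range_z"]>0).mean())
s=read_state();print(s["time"],s["finger_gap"],np.round(s["tool_rot"],3),grip_point_offset)
E
```

```text
pics
scene ['image', 'range_z', 'fx', 'fy', 'cx', 'cy', 'cam_to_world'] 491.27724697015174 321.76006765417935 246.97511258509292
[[ 7.430000e-01 -4.500000e-01  4.960000e-01  1.131846e+03]
 [ 6.690000e-01  5.210000e-01 -5.300000e-01 -5.388040e+02]
 [-2.000000e-02  7.250000e-01  6.880000e-01  8.314670e+02]
 [ 0.000000e+00  0.000000e+00  0.000000e+00  1.000000e+00]]
0.9959375
top ['image', 'range_z', 'fx', 'fy', 'cx', 'cy', 'cam_to_world'] 479.9172568766778 318.7272855782814 236.61309982682573
[[ 2.700000e-02  9.960000e-01 -9.000000e-02  4.806230e+02]
 [-1.000000e+00  2.800000e-02  5.000000e-03  4.425300e+01]
 [ 7.000000e-03  9.000000e-02  9.960000e-01  1.118788e+03]
 [ 0.000000e+00  0.000000e+00  0.000000e+00  1.000000e+00]]
0.9960579427083334
0.1 85.54836542191387 [[ 0.356 -0.935 -0.   ]
 [-0.935 -0.356  0.001]
 [-0.001  0.    -1.   ]] -18.700000000000003
```

View pics/scene0.png

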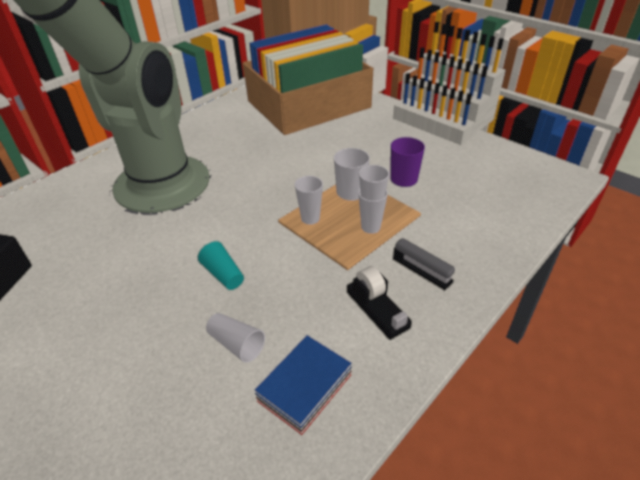

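View pics/top0.png

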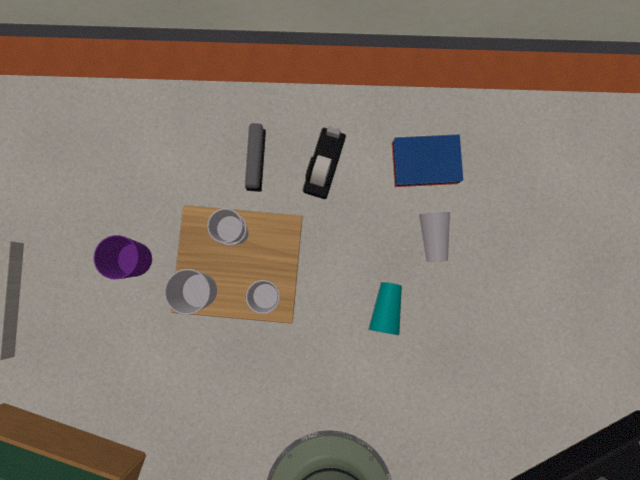

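The scene view shows a grey lying pot at (236,336), a turquoise one at (220,265), a single slim pot at (309,200), a two-high stack at (372,200), the wide pot at (351,173) and a purple pot at (406,162).

Could be taken for pot_d: grey lying pot, top (436,237); turquoise look-alike (386,308). Could be taken for the target: single slim pot (263,296); two-high stack (228,226); wide pot (190,291); purple pot (122,257). I choose the grey lying pot and the single slim pot, then measure both.

```bash
cat > m.py <<'E'
from h import *
L=lambda n:dict(np.load(f"/tmp/{n}0.npz"))
t=L("top");s=L("scene");Wt=cloud(t);Ws=cloud(s)
for n,W,r in(("top",Wt,(slice(200,275),slice(410,465))),("scene",Ws,(slice(305,365),slice(195,275)))):
    p=W[r].reshape(-1,3); 
    print(n,"table z",np.nanmedian(p[:,2][p[:,2]<8]))
    q=p[p[:,2]>12]; 
    print(len(q),q.min(0),q.max(0))
    c,(w,h),a=cv2.minAreaRect(q[:,:2].astype(np.float32)); print("rect",c,w,h,a)
    ax=np.linalg.svd(q[:,:2]-q[:,:2].mean(0),full_matrices=False)[2][0]; ax*=np.sign(ax[0]); print("axis",ax,np.degrees(np.arctan2(ax[1],ax[0])))
    u=(q[:,:2]-q[:,:2].mean(0))@ax; nrm=np.array([-ax[1],ax[0]]); v=(q[:,:2]-q[:,:2].mean(0))@nrm
    for a in np.arange(u.min(),u.max(),12):
        k=(u>=a)&(u<a+12); print(round(a),(q[k,:2].mean(0)).round(),"zmax",np.percentile(q[k,2],95).round(1),"v",v[k].min().round(1),v[k].max().round(1),k.sum())
# pots on tray: rim pixels
for n,W,rs in(("top",Wt,dict(single=(278,318,243,285),stack=(205,250,203,252),wide=(265,318,160,220))),("scene",Ws,dict(single=(170,230,288,328),stack=(158,240,355,392),wide=(145,200,330,370)))):
    for k,(a,b,c,d) in rs.items():
        p=W[a:b,c:d].reshape(-1,3); zm=np.nanpercentile(p[:,2],99); q=p[p[:,2]>zm-6]
        (x,y),r=cv2.minEnclosingCircle(q[:,:2].astype(np.float32)); print(n,k,"ztop",zm.round(1),"c",round(x,1),round(y,1),"D",round(2*r,1),len(q))
cv2.imwrite("pics/crop.png",np.hstack([cv2.resize(t["image"][195:345,360:480],(320,400)),cv2.resize(t["image"][200:330,160:310],(400,400))]))
E
python3 m.py
```

```text
top table z -0.15368716152124762
1290 [ 530.49172963 -255.85335644   20.17489286] [ 640.99952643 -187.81337136   73.11994372]
rect (586.7006225585938, -227.63784790039062) 111.4885482788086 65.69890594482422 7.84706974029541
axis [0.99258576 0.12154629] 6.981351716570375
-58 [ 537. -227.] zmax 50.5 v -25.8 20.7 116
-46 [ 548. -225.] zmax 52.8 v -26.3 21.5 123
-34 [ 560. -224.] zmax 55.2 v -31.6 22.3 126
-22 [ 572. -224.] zmax 56.9 v -31.3 23.3 140
-10 [ 584. -222.] zmax 60.3 v -31.7 23.7 140
2 [ 596. -221.] zmax 62.3 v -32.9 24.6 151
14 [ 608. -218.] zmax 64.7 v -33.0 25.3 150
26 [ 620. -218.] zmax 66.8 v -38.8 27.0 163
38 [ 632. -216.] zmax 70.3 v -38.4 27.0 165
50 [ 637. -197.] zmax 65.9 v -4.6 27.3 16
scene table z 0.9453370857260097
1434 [ 531.05723621 -256.93087553   12.0528322 ] [ 647.75822871 -187.54865519   73.49466226]
rect (589.083984375, -224.41525268554688) 115.12103271484375 69.44564819335938 2.52704119682312
axis [0.97169463 0.23624046] 13.664754658539472
-66 [ 540. -241.] zmax 50.7 v -10.3 33.8 99
-54 [ 551. -240.] zmax 51.9 v -13.6 32.0 109
-42 [ 563. -238.] zmax 54.4 v -16.9 33.4 117
-30 [ 575. -237.] zmax 57.2 v -21.2 33.5 131
-18 [ 588. -238.] zmax 60.2 v -23.2 34.3 127
-6 [ 600. -237.] zmax 62.4 v -26.9 30.5 150
6 [ 612. -235.] zmax 65.3 v -29.3 29.7 157
18 [ 622. -228.] zmax 66.8 v -31.8 32.5 202
30 [ 634. -226.] zmax 69.4 v -34.5 32.8 250
42 [ 639. -200.] zmax 66.8 v -31.3 34.1 92
top single ztop 123.8 c 444.3 153.1 D 69.5 168
top stack ztop 178.3 c 583.7 226.4 D 69.8 179
top wide ztop 123.3 c 450.7 308.9 D 94.0 252
scene single ztop 123.4 c 446.4 152.6 D 74.1 160
scene stack ztop 178.6 c 583.9 225.4 D 73.6 180
scene wide ztop 177.6 c 574.9 218.5 D 68.3 76
```

View pics/crop.png

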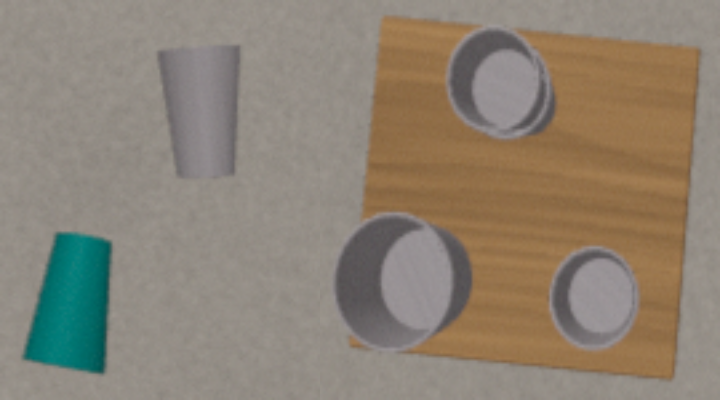

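The crop shows the plain grey pot lying with its mouth at the upper end (+x), with turquoise below left. The single slim pot is at lower right of the tray. The sizes agree: rim D 69.5, rim z 123 against 122 nominal, stack top 178 against 177, and the lying pot's heights run 50 to 70. Next comes a least-squares axis fit on the measured points, then reachability.

```bash
cat > plan.py <<'E'
from h import *
from scipy.optimize import least_squares
from scipy.spatial.transform import Rotation as Ro
def axis_fit():
    L=lambda n:dict(np.load(f"/tmp/{n}0.npz"))
    out=[]
    for n,r in(("top",(200,275,410,465)),("scene",(305,365,195,275))):
        p=cloud(L(n))[r[0]:r[1],r[2]:r[3]].reshape(-1,3); q=p[(p[:,2]>22)]
        el=np.arctan(.1)
        def geo(m,q):
            x,y,yaw=m; a=np.array([np.cos(el)*np.cos(yaw),np.cos(el)*np.sin(yaw),np.sin(el)])
            d=q-np.array([x,y,24*np.cos(el)]); s=d@a; return s,np.linalg.norm(d-s[:,None]*a,axis=1),a
        def f(m):
            s,rho,a=geo(m,q); return np.where((s>8)&(s<100),(rho-24-.1*s)*np.cos(el),0)
        m=least_squares(f,[532,-227,.08],loss="soft_l1",f_scale=2).x
        s,_,_=geo(m,q); # foot from extent
        print(n,m.round(3),"s range",np.percentile(s,[1,99]).round(1),"med|res|",np.median(abs(f(m))).round(2))
        out.append(m)
    return out
if __name__=="__main__": axis_fit()
E
python3 plan.py
```

```text
top [ 5.35367e+02 -2.31758e+02  9.60000e-02] s range [ -1.2 106.6] med|res| 0.73
scene [ 5.32464e+02 -2.31163e+02  8.10000e-02] s range [  4.1 111.7] med|res| 0.5
```

```bash
cat >> plan.py <<'E'
el=np.arctan(.1); yaw=.088
foot=np.array([533.7,-231.4,23.9]); A=np.array([np.cos(el)*np.cos(yaw),np.cos(el)*np.sin(yaw),np.sin(el)])
tgt=np.array([445.0,153.0]); sg=85.
jx=np.array([-np.sin(yaw),np.cos(yaw),0]) # jaw axis, left of pot
def grasp_R(beta,flip):
    # tool z: perpendicular to axis & jaw, pointing down; after uprighting it points beta below horizontal (ahead)
    z0=np.cross(A,jx); z0=-z0*np.sign(z0[2])
    z=np.cos(beta)*z0-np.sin(beta)*A      # -A becomes down
    x=jx*(1 if flip else -1); return np.stack([x,np.cross(z,x),z],1)
# pot frame at grasp: z=A, x=z0 dir, y
z0=np.cross(A,jx); z0=-z0*np.sign(z0[2])
Rp0=np.stack([z0,np.cross(A,z0),A],1)
def final_R(psi,beta,flip):
    Rp1=np.stack([[np.cos(psi),np.sin(psi),0],[-np.sin(psi),np.cos(psi),0],[0,0,1]],1)
    return Rp1@Rp0.T@grasp_R(beta,flip)
OFF=22. # grasp point behind TCP at this opening
def tcp(gp,R): return np.array(gp)+R[:,2]*OFF
E
cat > ik.py <<'E'
from plan import *
gp=foot+A*sg
for beta in np.radians([0,6,15,25,35,45]):
  for flip in(0,1):
    R=grasp_R(beta,flip); p=tcp(gp,R)
    ok=[inverse_kinematics(p+[0,0,h],R) for h in(0,120,200)]
    row=[]
    for psi in np.radians(np.arange(-60,181,20)):
        Rf=final_R(psi,beta,flip); g=[*tgt,67+sg]
        o=[inverse_kinematics(tcp(g,Rf)+[0,0,h],Rf) is not None for h in(0,80)]
        row.append("".join("x" if i else "." for i in o))
    print(np.degrees(beta).round(),flip,[q is not None for q in ok],p.round(),"|".join(row))
E
python3 ik.py
```

```text
0.0 0 [True, True, True] [ 620. -224.   10.] xx|xx|..|..|..|..|x.|xx|xx|xx|xx|xx|..
0.0 1 [True, True, True] [ 620. -224.   10.] xx|xx|..|..|..|..|x.|xx|xx|xx|xx|x.|..
6.0 0 [True, True, True] [ 618. -224.   10.] xx|xx|..|..|..|..|..|xx|xx|xx|xx|xx|..
6.0 1 [True, True, True] [ 618. -224.   10.] xx|xx|..|..|..|..|..|xx|xx|xx|xx|xx|..
15.0 0 [True, True, True] [ 614. -224.   11.] xx|xx|..|..|..|..|..|xx|xx|xx|xx|xx|..
15.0 1 [True, True, True] [ 614. -224.   11.] xx|xx|..|..|..|..|..|xx|xx|xx|xx|xx|..
25.0 0 [True, True, True] [ 611. -225.   12.] xx|xx|..|..|..|..|..|xx|xx|xx|xx|xx|xx
25.0 1 [True, True, True] [ 611. -225.   12.] xx|xx|..|..|..|..|..|xx|xx|xx|xx|xx|xx
35.0 0 [True, True, True] [ 607. -225.   13.] xx|xx|..|..|..|..|..|xx|xx|xx|xx|xx|xx
35.0 1 [True, True, True] [ 607. -225.   13.] xx|xx|..|..|..|..|..|xx|xx|xx|xx|xx|xx
45.0 0 [True, True, True] [ 604. -225.   15.] xx|xx|.x|..|..|..|..|xx|xx|xx|xx|xx|xx
45.0 1 [True, True, True] [ 604. -225.   15.] xx|xx|xx|..|..|..|..|xx|xx|xx|xx|xx|xx
```

```bash
cat > ik2.py <<'E'
from plan import *
gp=foot+A*sg
print(np.round(read_state()["qpos"],2))
for beta in np.radians([10,20]):
  for flip in(0,1):
    R=grasp_R(beta,flip); p=tcp(gp,R); print("beta",np.degrees(beta).round(),flip,p.round(1))
    for h in(0,150,260):
        q=inverse_kinematics(p+[0,0,h],R); print(" g",h,None if q is None else np.round(q,2))
    for psi in np.radians([70,80,90,100,110,-45]):
        Rf=final_R(psi,beta,flip); g=[*tgt,67+sg]
        for h in(0,80,140):
            q=inverse_kinematics(tcp(g,Rf)+[0,0,h],Rf); print("  f",np.degrees(psi).round(),h,None if q is None else np.round(q,2))
E
python3 ik2.py
```

```text
[ 1.14  0.52 -0.04  1.6   0.02  1.02 -0.11]
beta 10.0 0 [ 616.3 -224.1   10.4]
 g 0 [ 0.26  0.87 -0.03  1.57  0.07  0.77 -1.29]
 g 150 [ 0.28  0.68 -0.06  1.51  0.07  1.03 -1.29]
 g 260 [ 0.3   0.58 -0.08  1.4   0.07  1.24 -1.28]
  f 70.0 0 [ 1.14  1.46 -1.22  2.31 -1.13  0.17  1.3 ]
  f 70.0 80 None
  f 70.0 140 [ 1.19  1.14 -1.42  2.35 -1.22  0.27  1.04]
  f 80.0 0 [ 0.95  1.22 -0.95  2.19 -1.06  0.57  1.21]
  f 80.0 80 [ 0.97  1.02 -1.02  2.23 -1.13  0.65  1.11]
  f 80.0 140 [ 0.97  0.85 -1.02  2.23 -1.19  0.77  1.04]
  f 90.0 0 [ 0.88  1.19 -0.92  2.07 -0.79  0.73  0.97]
  f 90.0 80 [ 0.89  1.01 -0.95  2.1  -0.9   0.82  0.92]
  f 90.0 140 [ 0.89  0.86 -0.96  2.1  -0.97  0.92  0.87]
  f 100.0 0 [ 0.79  1.18 -0.87  1.95 -0.64  0.91  0.85]
  f 100.0 80 [ 0.8   1.01 -0.91  1.98 -0.74  0.99  0.81]
  f 100.0 140 [ 0.81  0.88 -0.92  1.98 -0.81  1.07  0.77]
  f 110.0 0 [ 0.71  1.18 -0.85  1.84 -0.52  1.08  0.77]
  f 110.0 80 [ 0.72  1.03 -0.88  1.86 -0.62  1.15  0.73]
  f 110.0 140 [ 0.73  0.92 -0.89  1.86 -0.69  1.22  0.69]
  f -45.0 0 [-0.78  0.99 -0.45  2.18  1.32  1.76  1.5 ]
  f -45
[... 2860 characters left out ...]
 -1.21  0.82 -2.18]
  f 90.0 0 [ 0.37  0.85 -0.27  2.13 -1.26  1.07 -1.82]
  f 90.0 80 [ 0.35  0.67 -0.24  2.14 -1.24  1.16 -1.97]
  f 90.0 140 [ 0.19  0.54 -0.04  2.13 -1.26  1.31 -2.05]
  f 100.0 0 [ 0.18  0.86 -0.05  2.02 -1.16  1.28 -1.84]
  f 100.0 80 [ 0.12  0.71  0.02  2.03 -1.15  1.38 -1.95]
  f 100.0 140 [ 0.08  0.6   0.08  2.02 -1.15  1.46 -2.06]
  f 110.0 0 [ 0.13  0.89 -0.03  1.91 -1.02  1.37 -1.9 ]
  f 110.0 80 [ 0.09  0.75  0.03  1.92 -1.02  1.47 -1.99]
  f 110.0 140 [ 0.05  0.64  0.07  1.91 -1.03  1.55 -2.08]
  f -45.0 0 [-0.6   0.93 -0.66  2.2   1.35  1.75 -1.57]
  f -45.0 80 [-0.46  0.8  -0.87  2.21  1.31  1.87 -1.43]
  f -45.0 140 [-0.45  0.65 -0.86  2.19  1.26  1.83 -1.29]
```

```bash
cat > s1.py <<'E'
from plan import *
beta=np.radians(20);R=grasp_R(beta,0);p=tcp(foot+A*sg,R)
movep(p-R[:,2]*120,R); 
print("pre",read_state()["time"],read_state()["eef_pos"].round(1) if hasattr(read_state()["eef_pos"],'round') else read_state()["eef_pos"])
print("guard",movel(p,max_speed=80,guard=12))
c=camera("scene");cv2.imwrite("pics/pregrip.png",c["image"])
clamp(); s=read_state();print(s["time"],s["finger_gap"],np.round(s["eef_pos"],1),np.round(s["ft_force"],1))
c=camera("scene");cv2.imwrite("pics/grip.png",c["image"])
a=cv2.imread("pics/pregrip.png")[230:400,130:330];b=c["image"][230:400,130:330]
cv2.imwrite("pics/g1.png",cv2.resize(np.hstack([a,b]),(800,340)))
E
python3 s1.py
```

```text
pre 2.1417 [ 641.6 -223.4  127.7]
guard False
4.175 64.47893895881623 [ 613.1 -224.4   11.6] [0.4 0.4 5.6]
```

View pics/g1.png

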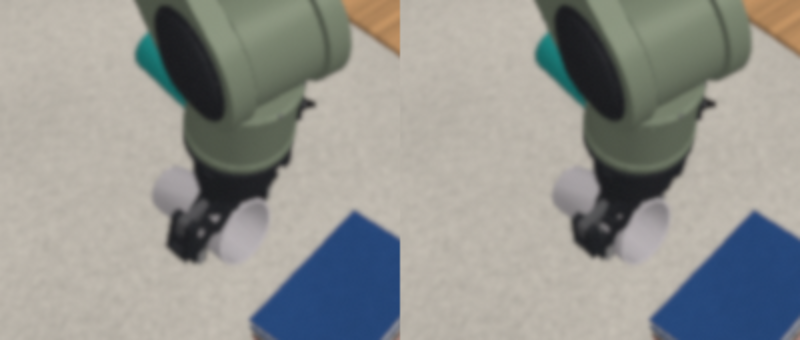

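The left crop shows the open jaws around the lying pot, the right crop shows them closed. The gap of 64.5 mm matches the pot's diameter at s=85. Next I lift, stand it upright, and look.

```bash
cat > s2.py <<'E'
from plan import *
beta=np.radians(20);R=grasp_R(beta,0);p=np.array(read_state()["eef_pos"])
movel(p+[0,0,220],max_speed=150)
psi=np.radians(110);Rf=final_R(psi,beta,0);g=np.array([*tgt,67+sg+130])
movep(tcp(g,Rf),Rf); wait(.3)
s=read_state();print(s["time"],s["finger_gap"],np.round(s["eef_pos"],1),tcp(g,Rf).round(1),np.round(s["ft_force"],1))
for n in("scene","top"):
    c=camera(n);cv2.imwrite(f"pics/up_{n}.png",c["image"]);np.savez(f"/tmp/{n}1.npz",**{k:np.array(v) for k,v in c.items()})
E
python3 s2.py
```

```text
7.925 64.1672090894444 [438.  172.4 274.4] [437.9 172.4 274.5] [-1.5 -0.2 -1.2]
```

```bash
python3 -c "
import cv2,numpy as np
a=cv2.imread('pics/up_scene.png')[80:320,240:460];b=cv2.imread('pics/up_top.png')[180:380,160:360]
cv2.imwrite('pics/up.png',np.hstack([cv2.resize(a,(400,436)),cv2.resize(b,(400,436))]))"
```

```text
(no output)
```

View pics/up.png

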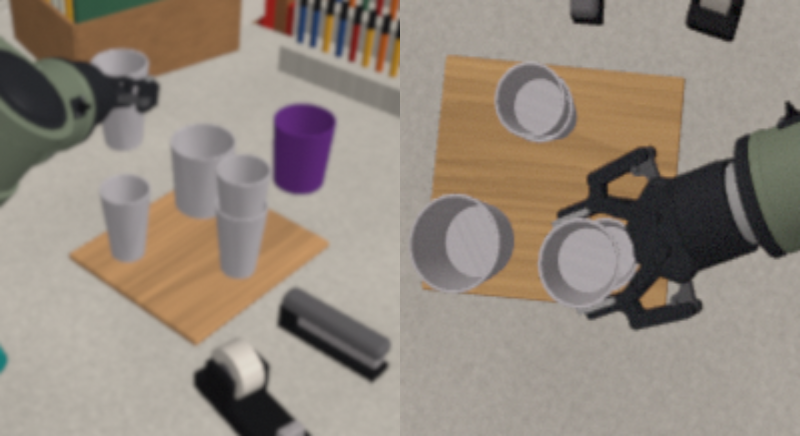

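The left crop shows the pot held upright above and behind the single pot, and the right crop shows its rim above the tray's single pot. Next I measure where the held pot really is: its rim plane, centre and tilt.

```bash
cat > m2.py <<'E'
from plan import *
import sys
k=sys.argv[1]; ex=np.array([445,153.]); zr=float(sys.argv[2])
allq=[]
for n in("top","scene"):
    c=dict(np.load(f"/tmp/{n}{k}.npz"));W=cloud(c); im=cv2.cvtColor(c["image"],cv2.COLOR_BGR2HSV)
    q=W.reshape(-1,3); d=np.linalg.norm(q[:,:2]-ex,axis=1)
    val=im[...,2].reshape(-1)
    q=q[(d<45)&(q[:,2]>zr-125)&(q[:,2]<zr+12)&(val>95)]
    r=q[q[:,2]>zr-7]
    (x,y),rad=cv2.minEnclosingCircle(r[:,:2].astype(np.float32))
    print(n,len(q),"rim",round(x,1),round(y,1),"D",round(2*rad,1),"ztop",np.percentile(r[:,2],[50,90,99]).round(1))
    # outer surface fit of a cone with free axis (points well below the rim, rho near outer wall)
    def f(m,q=q):
        a=np.array([m[2],m[3],1]);a/=np.linalg.norm(a); d=q-[m[0],m[1],zr-110]; s=d@a
        rho=np.linalg.norm(d-s[:,None]*a,axis=1); return s,rho-24-.1*s
    o=q
    m0=[445,153,0,0]
    for tol in(8,4):
        s,e=f(m0); o=q[(abs(e)<tol)&(s>3)&(s<108)]; s_,e_=f(m0,o)
        o=o
        m0=least_squares(lambda m:f(m,o)[1],m0,loss="soft_l1").x
    print("  foot xy",m0[:2].round(1),"tilt mrad",(m0[2:]*1000).round(),"rim xy",(m0[:2]+110*m0[2:]).round(1),len(o),np.median(abs(f(m0,o)[1])).round(2))
    # rim tilt plane from top points
    if len(r)>20:
        # highest point per angular sector
        ang=np.floor((np.arctan2(r[:,1]-y,r[:,0]-x)+np.pi)/(np.pi/6)); h=np.array([r[ang==i][np.argmax(r[ang==i][:,2])] for i in range(12) if (ang==i).sum()>1])
        cf=np.linalg.lstsq(np.c_[h[:,:2]-[x,y],np.ones(len(h))],h[:,2],rcond=None)[0]; print("  rim plane slope mrad",(cf[:2]*1000).round(),"z",cf[2].round(1),len(h))
E
python3 m2.py 1 307
```

```text
top 1462 rim 446.3 148.7 D 81.2 ztop [306.  308.  311.1]Traceback (most recent call last):
  File "m2.py", line 20, in <module>
    s,e=f(m0); o=q[(abs(e)<tol)&(s>3)&(s<108)]; s_,e_=f(m0,o)
        ~^^^^
  File "m2.py", line 15, in f
    a=np.array([m[2],m[3],1]);a/=np.linalg.norm(a); d=q-[m[0],m[1],zr-110]; s=d@a
                              ^^^^^^^^^^^^^^^^^^^^
numpy._core._exceptions._UFuncOutputCastingError: Cannot cast ufunc 'divide' output from dtype('float64') to dtype('int64') with casting rule 'same_kind'
```

```bash
sed -i 's/np.array(\[m\[2\],m\[3\],1\])/np.array([m[2],m[3],1.0])/' m2.py
python3 - <<'E'
s=open('m2.py').read()
s=s.replace("    # outer surface","    w=least_squares(lambda m:np.maximum(abs(np.hypot(r[:,0]-m[0],r[:,1]-m[1])-33.3)-1.7,0),[445,153],loss='soft_l1').x; print('  rim ring fit',w.round(1))\n    # outer surface")
open('m2.py','w').write(s)
E
python3 m2.py 1 307
python3 -c "
import cv2;a=cv2.imread('pics/up_scene.png')[90:260,260:400];cv2.imwrite('pics/up2.png',cv2.resize(a,None,fx=3.5,fy=3.5,interpolation=2))"
```

```text
top 1462 rim 446.3 148.7 D 81.2 ztop [306.  308.  311.1]
  rim ring fit [444.4 153.3]
  foot xy [447.8 147.6] tilt mrad [-25.  36.] rim xy [445.  151.5] 566 1.19
  rim plane slope mrad [ 34. -22.] z 309.7 12
scene 862 rim 450.0 156.0 D 79.6 ztop [305.1 307.7 308.7]
  rim ring fit [445.7 153.2]
  foot xy [444.2 156.1] tilt mrad [ 18. -45.] rim xy [446.2 151.1] 743 1.09
  rim plane slope mrad [ 0. -1.] z 308.2 10
```

View pics/up2.png

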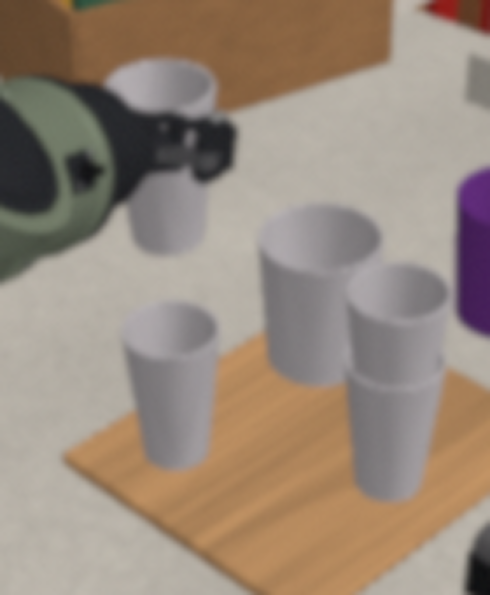

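```bash
python3 m2.py 0 122 2>&1 | head -12; cat > edge.py <<'E'
from plan import *
import sys
def proj(c,P):
    M=np.linalg.inv(c["cam_to_world"]); q=M@np.append(P,1); return np.array([c["cx"]+c["fx"]*q[0]/-q[2],c["cy"]+c["fy"]*-q[1]/-q[2]])
def edges(k,xy,zf,s0,s1,n="scene"):
    c=dict(np.load(f"/tmp/{n}{k}.npz")); im=cv2.GaussianBlur(c["image"],(3,3),0).astype(float); br=im[...,0]-im[...,2]
    M=np.array(c["cam_to_world"]); right=M[:3,0].copy(); right[2]=0; right/=np.linalg.norm(right)
    for s in np.arange(s0,s1,6.):
        P=np.array([*xy,zf+s]); cen=proj(c,P); a=proj(c,P+right*10); e=(a-cen)/10
        t=np.arange(-55,55,.5); uv=cen+t[:,None]*e
        v=cv2.remap(br.astype(np.float32),uv[:,0].astype(np.float32)[None],uv[:,1].astype(np.float32)[None],1)[0]
        r=24+.1*s; gl=np.gradient(cv2.GaussianBlur(v[None],(9,1),0)[0])
        kl=(t<-r+10)&(t>-r-10); kr=(t>r-10)&(t<r+10)
        L=t[kl][np.argmax(gl[kl])];R=t[kr][np.argmin(gl[kr])]
        print(s,"L",L,"R",R,"mid",(L+R)/2,"w",R-L,"exp",2*r)
    print("right dir",right.round(2))
if __name__=="__main__":
    print("single before");edges(0,[445,153],12,8,104)
    print("held");edges(1,[445,153.],197,4,104)
E
python3 edge.py
```

```text
top 1172 rim 444.3 153.1 D 69.5 ztop [121.  123.7 125.7]
  rim ring fit [444.5 152.4]
  foot xy [453.  152.8] tilt mrad [-59. -11.] rim xy [446.5 151.6] 222 1.04
  rim plane slope mrad [-1. -9.] z 124.7 12
scene 1414 rim 445.8 152.1 D 74.3 ztop [120.7 124.  125.3]
  rim ring fit [445.4 151.8]
  foot xy [444.2 153.9] tilt mrad [ 14. -18.] rim xy [445.7 151.9] 917 1.24
  rim plane slope mrad [17. 19.] z 125.0 12
single before
8.0 L -24.0 R 25.5 mid 0.75 w 49.5 exp 49.6
14.0 L -25.5 R 25.5 mid 0.0 w 51.0 exp 50.8
20.0 L -25.5 R 26.5 mid 0.5 w 52.0 exp 52.0
26.0 L -25.5 R 27.5 mid 1.0 w 53.0 exp 53.2
32.0 L -26.0 R 28.0 mid 1.0 w 54.0 exp 54.4
38.0 L -25.5 R 28.5 mid 1.5 w 54.0 exp 55.6
44.0 L -26.5 R 29.0 mid 1.25 w 55.5 exp 56.8
50.0 L -28.0 R 29.0 mid 0.5 w 57.0 exp 58.0
56.0 L -31.0 R 30.0 mid -0.5 w 61.0 exp 59.2
62.0 L -30.0 R 31.0 mid 0.5 w 61.0 exp 60.4
68.0 L -30.5 R 31.5 mid 0.5 w 62.0 exp 61.6
74.0 L -30.5 R 32.0 mid 0.75 w 62.5 exp 62.8
80.0 L -30.5 R 32.5 mid 1.0 w 63.0 exp 64.0
86.0 L -32.0 R 34.5 mid 1.25 w 66.5 exp 65.2
92.0 L -33.0 R 43.0 mid 5.0 w 76.0 exp 66.4
98.0 L -
[... 155 characters left out ...]
16.0 L -23.5 R 27.5 mid 2.0 w 51.0 exp 51.2
22.0 L -24.5 R 28.5 mid 2.0 w 53.0 exp 52.4
28.0 L -36.5 R 27.5 mid -4.5 w 64.0 exp 53.6
34.0 L -33.0 R 29.0 mid -2.0 w 62.0 exp 54.8
40.0 L -32.5 R 30.0 mid -1.25 w 62.5 exp 56.0
46.0 L -31.0 R 37.0 mid 3.0 w 68.0 exp 57.2
52.0 L -30.5 R 39.0 mid 4.25 w 69.5 exp 58.4
58.0 L -32.0 R 39.5 mid 3.75 w 71.5 exp 59.6
64.0 L -32.0 R 33.0 mid 0.5 w 65.0 exp 60.8
70.0 L -33.5 R 35.5 mid 1.0 w 69.0 exp 62.0
76.0 L -35.0 R 41.5 mid 3.25 w 76.5 exp 63.2
82.0 L -35.5 R 42.0 mid 3.25 w 77.5 exp 64.4
88.0 L -40.5 R 42.0 mid 0.75 w 82.5 exp 65.6
94.0 L -43.0 R 35.5 mid -3.75 w 78.5 exp 66.8
100.0 L -43.5 R 36.0 mid -3.75 w 79.5 exp 68.0
right dir [0.74 0.67 0.  ]
```

The rim centres agree between views to about 1 mm. The held pot sits about (+0.4, +1.1) off the target, so I shift by (-0.4, -1.1) and lower it under guard.

```bash
cat > s3.py <<'E'
from plan import *
p=np.array(read_state()["eef_pos"])+[-.4,-1.1,0]; z1=p[2]-130
movel([p[0],p[1],z1+62],max_speed=60)
f0=np.array(read_state()["ft_force"])
t=movel([p[0],p[1],z1-5],max_speed=25,guard=7)
s=read_state();print(t,s["time"],"above nominal",round(s["eef_pos"][2]-z1,2),s["finger_gap"],np.round(np.array(s["ft_force"])-f0,1),np.round(s["torque"],2))
for n in("scene","top"):
    c=camera(n);cv2.imwrite(f"pics/dn_{n}.png",c["image"]);np.savez(f"/tmp/{n}2.npz",**{k:np.array(v) for k,v in c.items()})
a=cv2.imread('pics/dn_scene.png')[110:270,260:400];b=cv2.imread('pics/dn_top.png')[200:340,160:320]
cv2.imwrite('pics/dn.png',np.hstack([cv2.resize(a,(400,457)),cv2.resize(b,(400,457))]))
E
python3 s3.py; python3 m2.py 2 177 | grep -v tilt
```

```text
True 11.475 above nominal 0.64 64.27800651135361 [1.7 0.  8.8] [-0.1   0.11 -0.01]
top 1161 rim 445.7 148.5 D 80.6 ztop [176.2 179.  181. ]
  rim ring fit [443.6 152.9]
  rim plane slope mrad [ 20. -12.] z 180.4 12
scene 898 rim 445.6 150.4 D 83.6 ztop [176.1 178.9 180.2]
  rim ring fit [444.9 152. ]
  rim plane slope mrad [-0.  7.] z 179.5 12
```

View pics/dn.png

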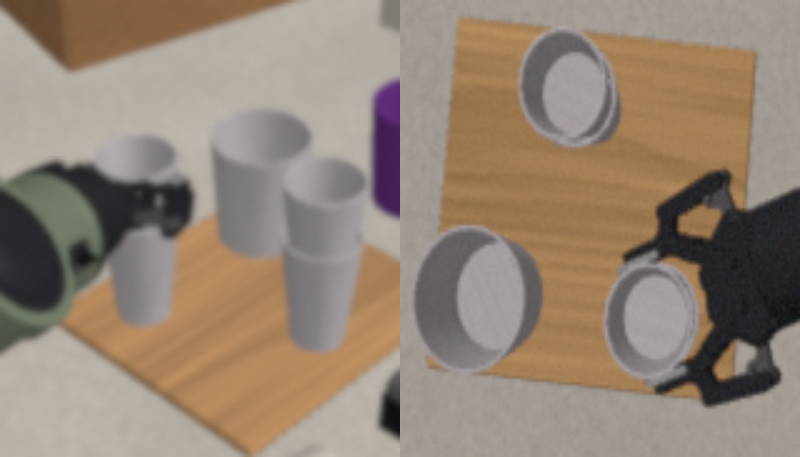

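The pot is down inside the single pot, with contact 0.6 mm from nominal depth and its rim level with the other stack. Release and back out.

```bash
cat > s4.py <<'E'
from plan import *
open_gripper(); wait(.3)
s=read_state();print(s["time"],s["finger_gap"],np.round(s["ft_force"],1))
p=np.array(s["eef_pos"]);z=np.array(s["tool_rot"])[:,2]
print(movel(p-z*90,max_speed=70,guard=8)); 
p=np.array(read_state()["eef_pos"]);movel(p-z*80+[0,0,40],max_speed=120)
wait(.5);s=read_state();print(s["time"],np.round(s["eef_pos"]),np.round(s["ft_force"],1))
for n in("scene","top"):
    c=camera(n);cv2.imwrite(f"pics/end_{n}.png",c["image"]);np.savez(f"/tmp/{n}3.npz",**{k:np.array(v) for k,v in c.items()})
for k in "03":
    for n in("top","scene"):
        W=cloud(dict(np.load(f"/tmp/{n}{k}.npz"))).reshape(-1,3)
        for nm,xy in(("tgt",(445,153)),("stack",(584,226)),("wide",(451,309))):
            q=W[np.hypot(W[:,0]-xy[0],W[:,1]-xy[1])<(42 if nm!="wide" else 54)]; zm=np.percentile(q[:,2],98); q=q[q[:,2]>zm-6]
            (x,y),r=cv2.minEnclosingCircle(q[:,:2].astype(np.float32)); print(k,n,nm,"z",zm.round(1),round(x,1),round(y,1),"D",round(2*r,1))
a=cv2.imread('pics/end_scene.png');b=cv2.imread('pics/end_top.png')
cv2.imwrite('pics/end.png',np.hstack([cv2.resize(a[100:400,180:480],(400,400)),cv2.resize(b[100:350,150:480],(400,400))]))
E
python3 s4.py
```

```text
12.225 85.52613383569425 [ 0.4 -0.3 -0.3]
False
15.15 [492.  21. 242.] [-0.2 -0.5 -0.3]
0 top tgt z 123.4 444.3 153.1 D 69.5
0 top stack z 178.0 583.7 226.4 D 69.8
0 top wide z 123.0 450.7 308.9 D 94.0
0 scene tgt z 123.2 445.8 152.1 D 74.3
0 scene stack z 178.3 583.9 225.4 D 73.6
0 scene wide z 123.8 451.6 308.7 D 99.4
3 top tgt z 178.2 444.6 153.5 D 69.6
3 top stack z 177.9 583.5 226.6 D 69.7
3 top wide z 123.0 451.0 309.0 D 94.7
3 scene tgt z 178.2 443.3 151.2 D 76.8
3 scene stack z 178.4 585.0 225.4 D 72.0
3 scene wide z 124.0 450.5 306.7 D 98.8
```

View pics/end.png

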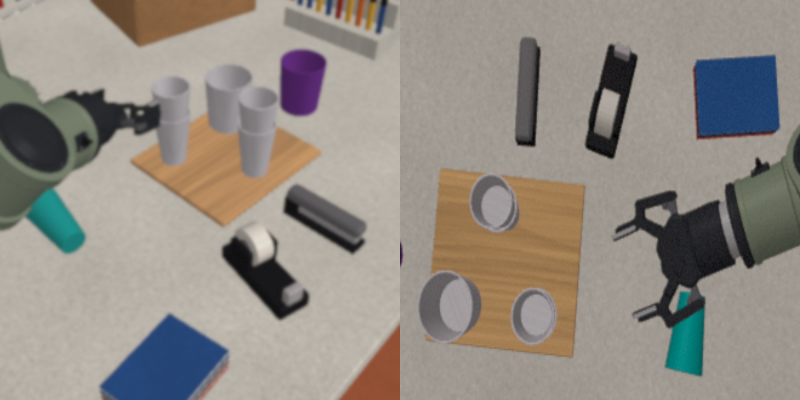

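Both stacks are two pots high, with tops at 178.2 and 177.9–178.4. The wide pot is empty and everything else is where it was. The gripper is clear of everything.

```bash
python3 -c "
from workcell import *
print(finish_job())"
```

```text
the job is handed in; nothing more can be done
None
```

The toppled grey pot is now upright and fully nested in the single slim pot, so both stacks are two pots high, and the job is handed in. I gripped it across its sides near the rim, lifted it, and turned it mouth-up. I lowered it under a force guard until it touched the inner floor, about 0.6 mm above nominal depth, then released it and backed out.

**Final checks:**
- **Height:** the two stack rims are level, 178.2 mm for the new one against 177.9–178.4 mm for the other. Nominal is 177 mm.
- **Position:** the top camera shows all three places on the tray unmoved to within about 0.5 mm.
- **Other things:** in the last pictures the wide pot is empty, and the counter items and turquoise pot look unmoved. I did not measure those. The purple pot shows only in the scene view.
- **Time:** about 15 s of the 69 s allowed.

**Disagreements:** the scene camera's circle centres scattered by 2–3 mm because of mixed edge pixels and the gripper in view. While the pot was held, the two cameras' tilt fits contradicted each other. I relied on the rim and edge measurements instead, and the smooth descent to full depth bore that out.

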